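# Lay a standing battery pack and a heat sink in their service-tray compartments

## Task

Take the laptop battery pack out of its stand and lay it down flat on the teal mat with its yellow label up, let go of it there, then take it again across its width and lay it in its compartment of the tray: label up, white plug in the notch, flat on the floor. Lay the finned heat sink flat in the other compartment, its wide finned end in the wide end. Leave everything else on the bench where it is.

Things in the scene. Friction and masses are not known exactly. Their poses are not given: they have to be found in the camera images.
- battery: laptop battery, a black slab 130 long x 46 wide x 14 mm thick, about 0.16 kg, at the start standing on a long edge in the stand. Axes: x along its length to the white plug, y out of the yellow-label face, z across its width (up at the start). Origin: middle of the long edge it stands on at the start.
- battery_center (a point): centre of the battery slab, 23 mm from the origin along the battery's z; axes as the battery
- battery_tab (a point): centre of the battery's white plug, a block 12 long x 20 wide x 9 mm thick at the +x end, 71 mm from battery_center (the plug's tip is 77 mm from battery_center)
- stand: fixed grey stand, base 120 x 60 x 8 mm; four orange posts 16 x 8 mm, tops 30 mm above the bench, 45 mm either side of its middle, form a slot 18 mm wide along its x; the battery is free at mid-length, its lower edge on the base, its upper edge 54 mm above the bench. Origin: centre of the underside.
- mat: fixed flat teal mat 200 x 200 x 3 mm, empty; origin: centre of the underside
- tray: fixed grey tray 270 (its x) x 160 (its y) mm, floor 6 mm above the bench; blue rim (4 mm thick) and blue compartment walls (5 mm thick) rise 10 mm above the floor. Two compartments: the battery's, long way along tray x, and the heat sink's, long way along tray y. Their long walls have wide gaps about mid-length for the fingers. Origin: centre of the underside.
- battery_slot (a point): where battery_center is when home: centre of the battery compartment, 7 mm above its floor (13 mm above the bench), 45 mm from the tray's origin along tray x; axes as the tray. Compartment inside: 135 x 50 mm, a 26 mm wide notch for the plug in the middle of its +x end wall; finger gaps 60 mm long, centred.
- battery_notch (a point): where battery_tab is when the battery is home: 71 mm from battery_slot along tray x
- heatsink: heat sink 110 mm long lying flat, fins up: aluminium plate 80 x 34 x 8 mm with a thin copper pipe on top (3 mm more) and, at the +x end, a brown finned block 30 long x 52 wide x 17 mm high, beginning 25 mm from the origin. Origin: centre of the underside at mid-length; x towards the fins, z up. About 0.13 kg, balanced near the origin.
- heatsink_fins (a point): middle of the finned block's underside, 40 mm from the heat sink's origin along its x
- heatsink_slot (a point): where the heat sink's origin is when home: centre of its compartment, on the floor (6 mm above the bench), 90 mm from the tray's origin along tray -x; axes as the tray. Compartment inside: 115 mm long (tray y), 38 mm wide at the -y end, 56 mm at the +y end; finger gaps from 33 mm on the -y side to 30 mm on the +y side of this point.
- heatsink_wide_end (a point): where heatsink_fins is when home: 40 mm from heatsink_slot along tray y
- alcohol_bottle: bystander: white bottle with red cap, 52 mm across, 120 mm high; origin at the underside
- solder_spool: bystander: green solder spool, 60 mm across, 38 mm high; origin at the underside
- screwdriver: bystander: screwdriver 170 mm long, lying; origin at its middle, x along it
- ssd: bystander: silver drive in its case, 80 x 40 x 9 mm, lying flat; origin at the underside's centre
- blower_fan: bystander: black blower fan 60 x 60 x 13 mm, lying flat; origin at the underside's centre
- screw_cup: bystander: clear open cup, 70 mm across, 50 mm high; origin at the underside
Things that resemble listed ones, but are neither listed nor needed, are in the scene too. Leave any purple or red look-alike of the heatsink alone.

How it is judged:
On the way:
1. the battery lies flat on the mat, label up, let go and still (angle between battery's own y axis and vertical below 0.1 rad and x of battery_center in the frame of mat between -0.1 and 0.1 m and y of battery_center in the frame of mat between -0.1 and 0.1 m and z of battery_center in the frame of mat below 0.014 m and contact force between the fingers and battery below 0.1 N and linear speed of battery below 0.03 m/s), for 0.2 s.
At the end, for the whole second after the job is handed in: Battery (label up) and heat sink (fins up) lie home in their compartments: centres within 6 mm and at most 2.5 mm high, within 0.05 rad of flat, plug within 8 mm of its place in the notch, fins within 8 mm of their place in the wide end; both released and at rest (distance between battery_center and battery_slot below 0.006 m and distance between battery_tab and battery_notch below 0.008 m and angle between battery's own y axis and vertical below 0.05 rad and z of battery_center in the frame of battery_slot below 0.0025 m and linear speed of each of battery, heatsink below 0.02 m/s and distance between heatsink and heatsink_slot below 0.006 m and distance between heatsink_fins and heatsink_wide_end below 0.008 m and angle between heatsink's own z axis and vertical below 0.05 rad and z of heatsink in the frame of heatsink_slot below 0.0025 m); the robot touches nothing.
It fails at once if a bystander moved by more than 30 mm (distance of any of alcohol_bottle, solder_spool, screwdriver, ssd, blower_fan, screw_cup from where it was at the start of the episode above 0.03 m).
It also fails if it takes over 72 s, if anything falls off the work surface, if the arm or the gripper's body presses on something with over 40 N, if the wrist force passes 120 N, or if a joint passes its speed limit or range.

## Robot

A 6-joint arm with a two-finger parallel gripper is mounted at the origin on the work surface. World frame = base frame: x ahead of the robot, y to its left, z up, the work surface at z = 0. Lengths are in m, angles in rad, forces in N, time in s.
With the tool pointing down it reaches from about 0.35 to 0.975 m from the base axis. Payload 4.9 kg.
Tool frame: the origin (TCP) lies midway between the tips of the shut fingers; the grasp point (between the pads) lies 19 mm behind it; z points along the fingers, y is the line along which they close (so a half turn about z gives the same grasp; the last joint's range is limited). The gripper opens to 85 mm and grips with 20 to 120 N. Pads are 22 mm wide; open, the fingers measure 114 mm over their backs; the gripper's body (76 mm by 85 mm) begins 54 mm behind the grasp point. The pads swing forward as they close: fully open they stand 13 mm farther back than shut.
Start: joints at [-1.398, 0.053, 1.613, -0, 1.476, -0.119], TCP at [0.18, -0.599, 0.231] pointing down, gripper open.
Joint ranges: [-3.01, 3.01], [-1.01, 2.22], [0.06, 2.58], [-1.02, 4.17], [0.09, 2.62], [-3.14, 3.14]. Speed limits (rad/s): [2.57, 2.57, 3.14, 3.14, 3.14, 3.14].

## Interface

Orientations are given as a 3x3 rotation matrix whose columns are the frame's x, y, z axes.
In Python, from bench import ctrl, solver, get_image, camera_model, monitor gives the robot as it stands. Calls block until the motion is done:
- ctrl.move_pose(position, orientation): joint-space move of the TCP to a pose.
- ctrl.move_linear(position, frame=None, vel=0.15): straight line of the TCP; frame=None keeps the orientation; vel is the mean speed in m/s.
- ctrl.movej(angles): joint-space move.
- ctrl.ungrasp() and ctrl.close(force=None): open the fingers fully, or close them until they stop; force is the grip in N (None keeps the last).
- ctrl.sleep(seconds).
- solver.inverse_kinematics(position, orientation): joint angles nearest the present ones, or None.
- get_image(name): name is "side" or "top" or "wrist"; returns the picture (420x560x3 uint8, red, green, blue); there is no depth.
- camera_model(name): a dict with "mtx" (3x3 intrinsics, pixels), "R" (3x3) and "t" (3): a world point X has camera coordinates R X + t; the wrist camera has in their place "mount" (4x4, takes a point from camera to tool coordinates, whose origin is the TCP and whose axes are the flange's). Camera axes: x right, y down, z forward; pixel columns grow to the right and rows downward; lengths in m; the calibration is good to about 2 mm. The wrist camera is an equidistant fisheye: a pixel r from the principal point sees the ray r / f radians off the axis. A picture is of the moment at which its call begins: read the wrist's pose just before it. camera_model takes no time and is no camera call.
A pose or a line that the arm cannot do raises ctrl.IKError and nothing moves.
- ctrl.finish_job(): hands the job in; it is judged then, once.
Readings, each from a call of its own:
- monitor.get_time(): time.
- monitor.get_joint_pos(): joint angles.
- monitor.get_qd(): joint speeds.
- monitor.get_joint_torque(): joint torques, N m.
- monitor.get_position(): TCP position.
- monitor.get_eef_rot(): TCP orientation.
- monitor.get_contact_force(): force on the tool from outside, world axes, zero at the start.
- monitor.get_ft_torque(): the same for the moment, N m.
- monitor.get_gripper_width(): opening from 0.0 (shut) to 1.0 (fully open).
- monitor.get_gripper_force(): force on a finger pad.
Only numpy, scipy, OpenCV 4.12 (cv2) and the standard library are available. Lean on these libraries where they do the work, as an engineer would, in place of code of your own. Each camera call takes 0.05 s, during which the arm holds its last target. There are 200 camera calls.

## Working session

There is one attempt and no reset: what is moved stays moved. The work goes in short steps, each a Python script; the robot and the scene stay as the last script left them, time stands still between calls to the robot, and variables do not carry over. Pictures are saved under pics/ and viewed, at most 10 in all, crops included, and the job is handed in when it is done.

```bash
ls; mkdir -p pics; cat > snap.py <<'E'
from bench import *
import cv2,sys
def save(n,f):
    im=get_image(n); cv2.imwrite(f,im[:,:,::-1]); return im
E
python3 - <<'E'
from snap import *
import numpy as np
np.set_printoptions(precision=4,suppress=True)
for n in("top","side","wrist"):
    save(n,f"pics/{n}0.png"); c=camera_model(n); print(n,c)
a=cv2.imread("pics/top0.png");b=cv2.imread("pics/side0.png")
print(monitor.get_time())
E
```

```text
pics
top {'mtx': array([[495.927 ,   0.    , 276.182 ],
       [  0.    , 495.927 , 205.0564],
       [  0.    ,   0.    ,   1.    ]]), 'R': array([[ 0.0146, -0.9999, -0.0029],
       [-0.9966, -0.0143, -0.0811],
       [ 0.0811,  0.0041, -0.9967]]), 't': array([0.0719, 0.5251, 1.2886])}
side {'mtx': array([[437.6879,   0.    , 281.3099],
       [  0.    , 437.6879, 209.4605],
       [  0.    ,   0.    ,   1.    ]]), 'R': array([[ 0.9867, -0.1612, -0.0212],
       [-0.1198, -0.6323, -0.7654],
       [ 0.11  ,  0.7578, -0.6432]]), 't': array([-0.4846,  0.1644,  1.0225])}
wrist {'mtx': array([[325.1923,   0.    , 285.5275],
       [  0.    , 325.1923, 209.3743],
       [  0.    ,   0.    ,   1.    ]]), 'mount': array([[ 0.0009, -0.9629, -0.2698,  0.0681],
       [ 1.    ,  0.0011, -0.0004,  0.    ],
       [ 0.0007, -0.2698,  0.9629, -0.1418],
       [ 0.    ,  0.    ,  0.    ,  1.    ]])}
0.15
```

View pics/top0.png

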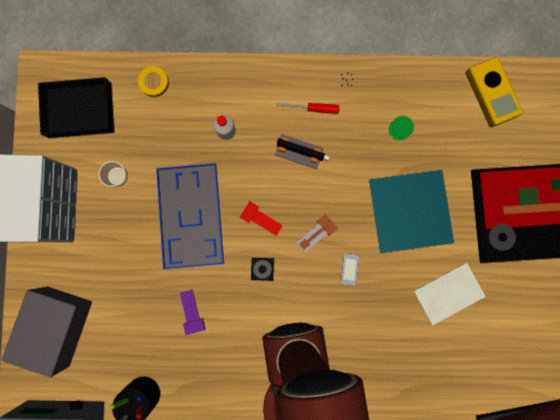

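View pics/side0.png

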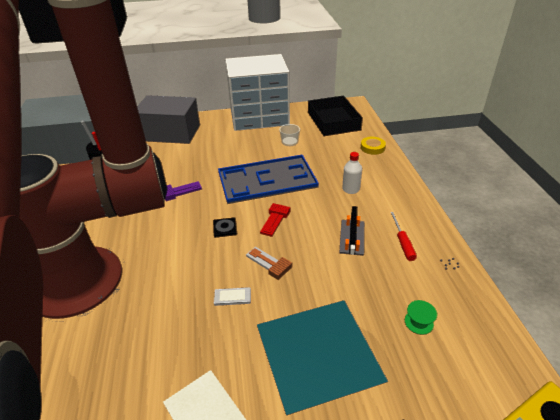

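Top view: battery and stand at (302,150) with the plug to the right at (326,157). The real heat sink is at (317,233), fins up-right. The tray is centred at (190,216), with the battery compartment in its upper part and the heat sink's below. The mat is at (411,211). The side view confirms this. Next I'll take coarse positions, then closer wrist looks.

```bash
cat > h.py <<'E'
from bench import *
import cv2, numpy as np
np.set_printoptions(precision=4,suppress=True)
def ray(name,uv,z,pose=None):
    """pixels (N,2) -> world points on plane height z"""
    uv=np.atleast_2d(np.asarray(uv,float)); c=camera_model(name); K=c["mtx"]
    d=(uv-K[:2,2])/[K[0,0],K[1,1]]
    if name=="wrist":
        p,R=pose; M=c["mount"]; r=np.linalg.norm(d,axis=1)+1e-12
        v=np.c_[d*(np.sin(r)/r)[:,None],np.cos(r)]@(R@M[:3,:3]).T; o=p+R@M[:3,3]
    else:
        v=np.c_[d,np.ones(len(d))]@c["R"]; o=-c["R"].T@c["t"]
    return o+v*((z-o[2])/v[:,2])[:,None]
def look(f):
    pose=(np.array(monitor.get_position()),np.array(monitor.get_eef_rot()))
    im=get_image("wrist"); cv2.imwrite(f"pics/{f}.png",im[:,:,::-1]); np.savez(f"pics/{f}.npz",p=pose[0],R=pose[1]); return im,pose
def load(f):
    z=np.load(f"pics/{f}.npz"); return cv2.imread(f"pics/{f}.png"),(z["p"],z["R"])
def down(yaw):  # tool z down, tool y (closing line) at angle yaw in world xy
    y=np.array([np.cos(yaw),np.sin(yaw),0]); z=np.array([0,0,-1.]); return np.c_[np.cross(y,z),y,z]
E
python3 - <<'E'
from h import *
print("stand",ray("top",(300,150),.03),"hs",ray("top",[(325,224),(303,246)],.01),"tray",ray("top",[(157,168),(217,164),(223,264),(164,268)],.016),"mat",ray("top",[(370,180),(442,171),(453,243),(382,252)],.003))
print(monitor.get_eef_rot())
R=np.array(monitor.get_eef_rot())
for n,uv in (("hs",(314,235)),("tray",(190,216)),("stand",(300,150))):
    p=ray("top",uv,.01)[0]; p[2]=.26
    off=R[:,0]*0.0
    try: ctrl.move_pose(p-off,R); look("w_"+n)
    except ctrl.IKError as e: print(n,p,e)
print(monitor.get_time())
a=[cv2.imread(f"pics/w_{n}.png") for n in("hs","tray","stand")]
cv2.imwrite("pics/m.png",cv2.resize(np.vstack([np.hstack(a[:2]),np.hstack([a[2],a[2]*0])]),(800,600)))
E
```

```text
stand [[0.6705 0.0185 0.03  ]] hs [[ 0.4763 -0.0509  0.01  ]
 [ 0.4173  0.0069  0.01  ]] tray [[0.6192 0.3992 0.016 ]
 [0.6322 0.2392 0.016 ]
 [0.3671 0.217  0.016 ]
 [0.3543 0.3718 0.016 ]] mat [[ 0.5967 -0.1717  0.003 ]
 [ 0.6239 -0.3654  0.003 ]
 [ 0.431  -0.3922  0.003 ]
 [ 0.4044 -0.2034  0.003 ]]
[[ 0.9577  0.2877 -0.0003]
 [ 0.2877 -0.9577  0.0016]
 [ 0.0002 -0.0016 -1.    ]]
5.1167
```

View pics/m.png

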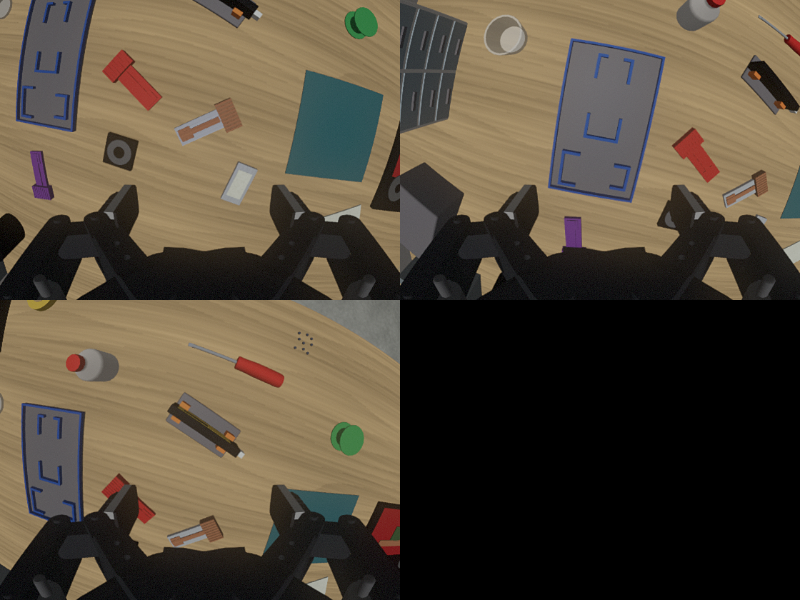

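The wrist views are clear. The tray's heat sink compartment has its wide end on the left, so tray +y is world +y. The battery sits between the orange posts with its white plug at lower right. Now fitting shapes.

```bash
cat > fit.py <<'E'
from h import *
def mask(im,lo,hi): return cv2.inRange(cv2.cvtColor(im,cv2.COLOR_BGR2HSV),np.array(lo),np.array(hi))
def blobs(m,amin=20):
    cs,_=cv2.findContours(m,cv2.RETR_EXTERNAL,cv2.CHAIN_APPROX_NONE)
    return sorted([c for c in cs if cv2.contourArea(c)>amin],key=cv2.contourArea,reverse=True)
def rect(pts):  # centre, (long,short), angle of long side
    (c,(w,h),a)=cv2.minAreaRect((pts[:,:2]*1000).astype(np.float32))
    if w<h: w,h,a=h,w,a+90
    return np.array(c)/1000,(w,h),np.radians(a)
def tray(f):
    im,ps=load(f); m=mask(im,(105,120,40),(130,255,255)); b=blobs(m,15)
    return [rect(ray("wrist",c[:,0],.016,ps)) for c in b]
E
python3 - <<'E'
from fit import *
for r in tray("w_tray")[:8]: print("blue",r)
im,ps=load("w_stand"); m=mask(im,(5,150,100),(18,255,255))
for c in blobs(m,15): print("orange",c[:,0].mean(0),cv2.contourArea(c),ray("wrist",c[:,0].mean(0),.03,ps)[0])
g=im[215:245+100,220:360]; cv2.imwrite("pics/a.png",cv2.resize(im[110:240,200:360],None,fx=3.5,fy=3.5,interpolation=2))
im,ps=load("w_hs"); cv2.imwrite("pics/b.png",cv2.resize(im[120:220,230:360],None,fx=3.5,fy=3.5,interpolation=2))
a=cv2.imread("pics/a.png");b=cv2.imread("pics/b.png"); 
o=np.zeros((600,800,3),np.uint8); A=cv2.resize(a,(400,325));B=cv2.resize(b,(400,308))
o[:325,:400]=A;o[:308,400:]=B
t,_=load("w_tray"); o[325:,:400]=cv2.resize(t[50:285,200:380],None,fx=1.17,fy=1.17)[:275,:400] if 0 else 0
o[325:600,:211]=cv2.resize(t[50:285,200:380],(211,275))
cv2.imwrite("pics/m2.png",o)
E
```

```text
blue (array([0.4956, 0.3105]), (268.07818603515625, 158.4622802734375), np.float64(0.10213231935070126))
orange [258.2941 148.3235] 93.0 [0.6998 0.0597 0.03  ]
orange [321.2581 191.0645] 87.5 [ 0.673  -0.0248  0.03  ]
orange [308.4643 209.    ] 56.0 [ 0.6478 -0.0171  0.03  ]
orange [245.6071 166.5357] 55.0 [0.6753 0.0681 0.03  ]
```

View pics/m2.png

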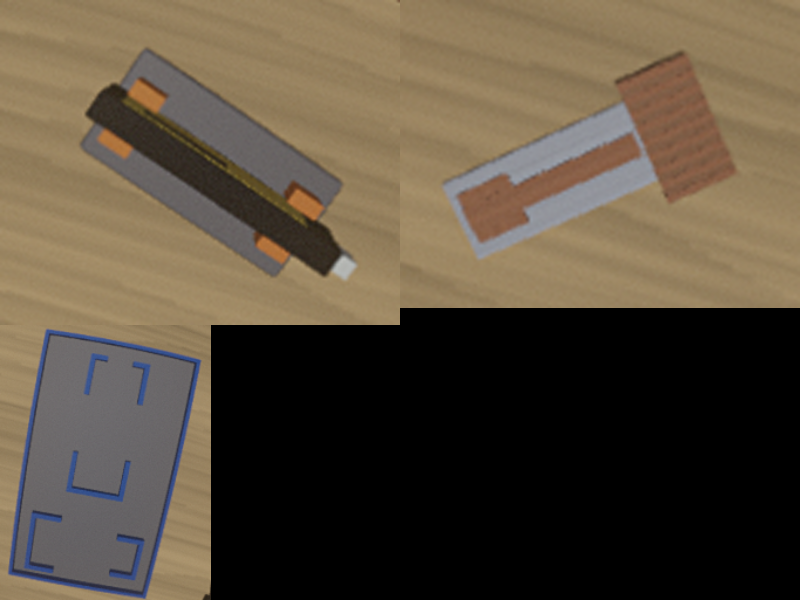

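```bash
python3 - <<'E'
from fit import *
_,ps=load("w_stand"); e=ray("wrist",[(242,150),(332,215)],.054,ps); print("batt ends",e,np.linalg.norm(e[1]-e[0]),e.mean(0))
_,ps=load("w_hs"); F=ray("wrist",[(322.6,136.9),(339.2,175.9),(300.2,146.6),(317.1,185.6)],.017,ps); P=ray("wrist",[(244,179.5),(255.3,203.8)],.008,ps)
f=F.mean(0)[:2];p=P.mean(0)[:2]; print("fins",f,"rear",p,"dist(95)",np.linalg.norm(f-p)); d=(f-p)/np.linalg.norm(f-p); print("yaw",np.arctan2(d[1],d[0]),"origin",f-.04*d,p+.055*d)
phi=-.309
hs=np.arctan2(d[1],d[0])
for n,pos,y in (("bat",(.674,.0215,.026),phi),("mat",(.514,-.283,.01),phi),("slot",(.54,.315,.01),.102+np.pi/2),("hs",tuple(f-.04*d)+(.01,),hs+np.pi/2),("hslot",(.406,.301,.012),.102)):
    print(n,[solver.inverse_kinematics(np.array(pos),down(y+k)) for k in (0,np.pi)])
E
```

```text
batt ends [[ 0.6958  0.0748  0.054 ]
 [ 0.6548 -0.0411  0.054 ]] 0.12290904053475192 [0.6753 0.0168 0.054 ]
fins [ 0.4774 -0.0556] rear [0.4153 0.0152] dist(95) 0.09422713734743474
yaw -0.8504340389259422 origin [ 0.4511 -0.0256] [ 0.4516 -0.0261]
bat [array([-0.0784,  0.3585,  1.624 , -0.    ,  1.1591,  0.2306]), array([-0.0784,  0.3585,  1.624 , -0.    ,  1.1591, -2.911 ])]
mat [array([-0.6301,  0.201 ,  1.8494, -0.    ,  1.0912, -0.3211]), array([-0.6301,  0.201 ,  1.8494, -0.    ,  1.0912,  2.8205])]
slot [array([ 0.4091,  0.2803,  1.754 , -0.    ,  1.1073, -1.2637]), array([ 0.4091,  0.2803,  1.754 , -0.    ,  1.1073,  1.8779])]
hs [array([-0.2216, -0.11  ,  2.1725, -0.    ,  1.0791, -0.942 ]), array([-0.2216, -0.11  ,  2.1725, -0.    ,  1.0791,  2.1996])]
hslot [array([ 0.4906,  0.0184,  2.0451, -0.    ,  1.078 ,  0.3886]), array([ 0.4906,  0.0184,  2.0451, -0.    ,  1.078 , -2.753 ])]
```

```bash
python3 - <<'E'
from h import *
phi=-.309; h=np.array([np.cos(phi),np.sin(phi),0]); up=np.array([0,0,1.])
g=np.array([.6745,.0195,.026])
ctrl.move_pose(g+[0,0,.09],down(phi)); ctrl.move_linear(g,vel=.12)
ctrl.close(60); print("w",monitor.get_gripper_width(),monitor.get_gripper_force(),monitor.get_position())
ctrl.move_linear(g+[0,0,.1],vel=.15); print("w",monitor.get_gripper_width())
th=np.radians(28); z_b=np.cos(th)*up-np.sin(th)*h; y_b=np.cos(th)*h+np.sin(th)*up
R=np.c_[np.cross(y_b,-z_b),y_b,-z_b]
P=np.array([.514,-.283,0])+.02*h+[0,0,.0065]
T=P+.007*y_b+.018*z_b
ctrl.move_pose(T+[0,0,.08],R); ctrl.move_linear(T,vel=.1)
print("F",monitor.get_contact_force(),monitor.get_position()-T,monitor.get_time())
ctrl.ungrasp(); print("F",monitor.get_contact_force(),monitor.get_time())
ctrl.move_linear(T+.10*z_b,vel=.12)
look("rel"); print(monitor.get_time())
ctrl.move_pose(np.array([.49,-.275,.2]),down(phi)); look("mat1"); print(monitor.get_time())
E
```

```text
w 0.15286791851831794 58.778146505355835 [0.6747 0.0195 0.0263]
w 0.1530419755178488
F [ 0.0882 -0.0298 -1.7623] [ 0.0006 -0.0004  0.0009] 10.6417
F [0.2403 0.4703 0.0041] 11.3417
12.375
13.0583
```

View pics/mat1.png

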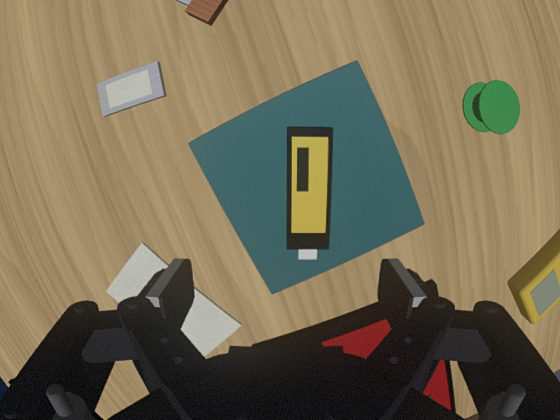

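The battery lies flat on the mat with its label up: slab from (309,127) to (309,249), plug at (307,254). Now fitting it and regrasping across its width.

```bash
python3 - <<'E'
from fit import *
im,ps=load("mat1"); roi=np.zeros(im.shape[:2],np.uint8); roi[115:270,270:350]=255
y=mask(im,(20,90,90),(35,255,255))&roi; k=mask(im,(0,0,0),(180,255,50))&roi
s=blobs(cv2.morphologyEx(y|k,cv2.MORPH_CLOSE,np.ones((3,3),np.uint8)))[0]
print("slab",rect(ray("wrist",s[:,0],.017,ps)),cv2.boundingRect(s))
print("label",rect(ray("wrist",blobs(y)[0][:,0],.017,ps)))
w=mask(im,(0,0,150),(180,50,255))&roi; c=blobs(w)[0]; print("plug",rect(ray("wrist",c[:,0],.0145,ps)))
M=ps[0]+ps[1]@camera_model("wrist")["mount"][:3,3]; print("cam",M)
E
```

```text
slab (array([ 0.5117, -0.2827]), (127.6190185546875, 44.768455505371094), np.float64(1.264040249792174)) (287, 127, 46, 122)
label (array([ 0.5132, -0.2784]), (100.13622283935547, 37.009117126464844), np.float64(1.2659055278196656))
plug (array([ 0.4898, -0.3504]), (19.783674240112305, 10.716127395629883), np.float64(2.8279749420384817))
cam [ 0.5105 -0.2097  0.3401]
```

```bash
python3 - <<'E'
from fit import *
ty=np.array([-np.sin(.102),np.cos(.102)])
p=np.r_[np.array([.5404,.3151])-.023*ty,.2]
ctrl.move_pose(p,down(.102+np.pi/2)); im,ps=look("tray2"); print(monitor.get_time())
im=cv2.imread("pics/tray2.png"); b=blobs(mask(im,(105,120,40),(130,255,255)),15)
for c in b: print(cv2.boundingRect(c),cv2.contourArea(c),rect(ray("wrist",c[:,0],.016,ps)))
E
```

```text
15.1583
(230, 14, 158, 253) 37970.5 (array([0.4951, 0.3105]), (268.2471923828125, 158.69419860839844), np.float64(0.10253850135120877))
```

View pics/tray2.png

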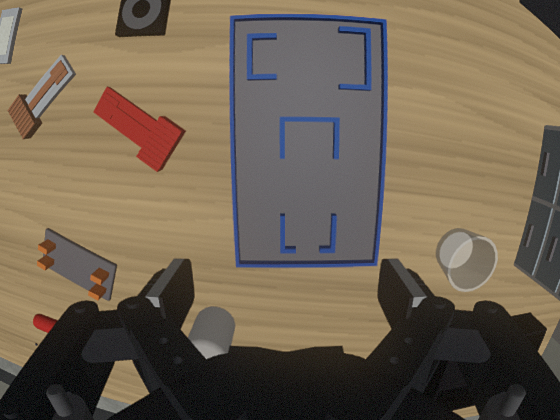

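The tray is centred near (308,140). The battery compartment spans (281–338, 118–250) with its notch at the bottom (+x), and the heat sink compartment is at the top. Fitting the inner walls, then regrasping and placing.

```bash
cat > slots.py <<'E'
from fit import *
def slots():
    im,ps=load("tray2"); m=mask(im,(105,120,40),(130,255,255))
    cs,_=cv2.findContours(m,cv2.RETR_LIST,cv2.CHAIN_APPROX_NONE); bat,hs=[],[]
    for c in cs:
        x,y,w,h=cv2.boundingRect(c)
        if x>240 and x+w<376 and y>22 and y+h<260 and cv2.contourArea(c)>15: (bat if y>100 else hs).append(c[:,0])
    return [rect(ray("wrist",np.vstack(q),.016,ps)) for q in (bat,hs)],len(bat),len(hs)
if __name__=="__main__":
    print(slots()); c=np.array([.4951,.3105]); t=np.array([np.cos(.1025),np.sin(.1025)]); print(c+.045*t,c-.09*t)
E
python3 slots.py; python3 - <<'E'
from h import *
phi=-.3068
g=np.array([.5117,-.2827,.0045])
ctrl.move_pose(g+[0,0,.08],down(phi)); ctrl.move_linear(g,vel=.1); print("F",monitor.get_contact_force(),monitor.get_position()-g)
ctrl.close(40); print("w",monitor.get_gripper_width(),monitor.get_gripper_force(),monitor.get_contact_force())
ctrl.move_linear(g+[0,0,.1],vel=.15); print(monitor.get_gripper_width(),monitor.get_contact_force(),monitor.get_time())
E
```

```text
([(array([0.5398, 0.3151]), (143.804443359375, 59.14992904663086), np.float64(0.0976451092957563)), (array([0.4063, 0.3014]), (123.8642807006836, 65.87677001953125), np.float64(1.671896155235731))], 3, 2)
[0.5399 0.3151] [0.4056 0.3013]
F [ 0.2439 -0.0409 -0.1315] [ 0.0006 -0.0004  0.0007]
w 0.5252316347421726 42.52993583679199 [-1.6777  1.3123  3.9558]
0.5245573828313533 [-0.6516  0.3981 -3.254 ] 19.4833
```

```bash
python3 - <<'E'
from h import *
s=np.array([.5399,.3151,0]); R=down(.102+np.pi/2)
ctrl.move_pose(s+[0,0,.10],R); ctrl.move_linear(s+[0,0,.026],vel=.12)
for z in (.018,.013,.010,.0085):
    ctrl.move_linear(s+[0,0,z],vel=.05); F=monitor.get_contact_force(); print(z,F,monitor.get_position()-s,monitor.get_time())
    if F[2]>8: break
look("held")
E
```

```text
0.018 [ 0.4555  0.0402 -1.6057] [-0.0002 -0.      0.0179] 22.7
0.013 [ 1.0716 -0.3667 -2.1585] [-0.0004 -0.0001  0.0125] 22.95
0.01 [ 0.1231 -0.3986 -1.5226] [-0.0002 -0.0001  0.0097] 23.2
0.0085 [-1.0554 -0.7726 -2.2116] [0.     0.     0.0085] 23.45
```

It slid in without touching the walls. Releasing and checking.

```bash
python3 - <<'E'
from fit import *
s=np.array([.5399,.3151,.0078]); ctrl.move_linear(s,vel=.03); print(monitor.get_contact_force())
ctrl.ungrasp(); print(monitor.get_contact_force()); ctrl.move_linear(s+[0,0,.1],vel=.15)
ty=np.array([-np.sin(.102),np.cos(.102)]); p=np.r_[np.array([.5404,.3151])-.023*ty,.2]
ctrl.move_linear(p,vel=.3); look("bat_in")
# fresh look at the heat sink, tool y across it
hs=-.8504; o=np.array([.4513,-.0258]); yd=np.array([-np.sin(hs),np.cos(hs)]);xd=np.array([np.cos(hs),np.sin(hs)])
ctrl.move_pose(np.r_[o,.2],down(hs+np.pi/2)); look("hs2"); print(monitor.get_time())
a=cv2.imread("pics/bat_in.png")[0:300,200:420]; b=cv2.imread("pics/hs2.png")[50:350,100:460]
cv2.imwrite("pics/m3.png",cv2.resize(np.hstack([a,b]),(773,400)))
E
```

```text
[-1.5391 -1.2004  3.2639]
[ 0.1146  0.2856 -0.078 ]
26.8667
```

View pics/m3.png

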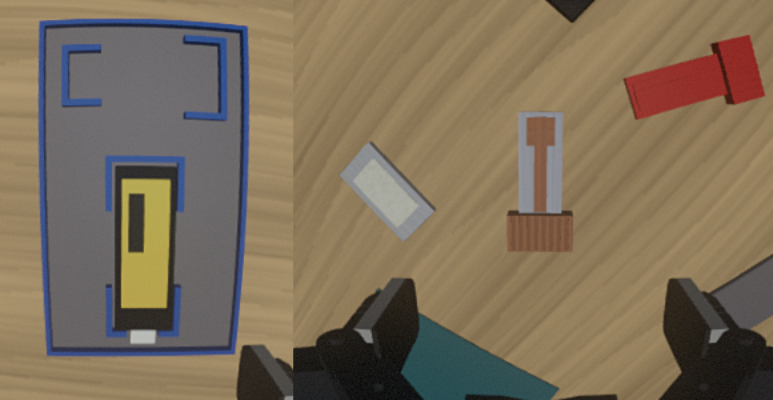

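The battery is home: slab inside the compartment, plug in the notch at (143,337) in the montage. The heat sink lies with its fins at (540,231) and its rear end at (541,112). Grasping it now.

```bash
python3 - <<'E'
from fit import *
_,ps=load("hs2"); px=lambda u,v:(u/1.3328-120,50+v/1.3328)
r=ray("wrist",[px(519,112),px(563,112)],.008,ps).mean(0)[:2]; f=ray("wrist",[px(507,251),px(573,251)],.017,ps).mean(0)[:2]
d=f-r; L=np.linalg.norm(d); d/=L; yaw=np.arctan2(d[1],d[0]); o=(r+f)/2; print("L(110)",L,"yaw",yaw,"o",o)
assert abs(L-.11)<.006 and abs(yaw+.85)<.05
g=np.r_[o-.003*d,.003]; R=down(yaw+np.pi/2)
ctrl.move_pose(g+[0,0,.07],R); ctrl.move_linear(g,vel=.1); print("F",monitor.get_contact_force(),monitor.get_position()-g)
ctrl.close(50); print("w",monitor.get_gripper_width(),monitor.get_gripper_force(),monitor.get_contact_force())
ctrl.move_linear(g+[0,0,.1],vel=.12); print(monitor.get_gripper_width(),monitor.get_contact_force())
ctrl.sleep(.2); save=get_image("side"); cv2.imwrite("pics/side_h.png",save[:,:,::-1]); 
# to the tray: heat sink x along tray y
ta=.102+np.pi/2; xd=np.array([np.cos(ta),np.sin(ta)]); s=np.r_[np.array([.406,.3013])-.003*xd,0]
R2=down(ta+np.pi/2)
ctrl.move_pose(s+[0,0,.10],R2); ctrl.move_linear(s+[0,0,.03],vel=.12)
print(monitor.get_gripper_width(),monitor.get_position()-s,monitor.get_contact_force(),monitor.get_time())
s3=get_image("side"); a=save[150:330,200:400];
cv2.imwrite("pics/m4.png",cv2.resize(s3[120:240,170:350],None,fx=4,fy=4)[:,:,::-1])
E
```

```text
L(110) 0.10924632229621582 yaw -0.8553053213928672 o [ 0.4513 -0.025 ]
F [-0.1981 -0.3467 -0.7616] [ 0.0008 -0.0002  0.0008]
w 0.37241936250310564 49.82967674732208 [-1.0463  1.1208  4.2758]
0.36802818767020784 [-0.2826 -0.0447 -2.2055]
0.3658123214950374 [0.0006 0.0002 0.0306] [-0.1846 -0.5241 -1.4677] 32.4
```

View pics/m4.png

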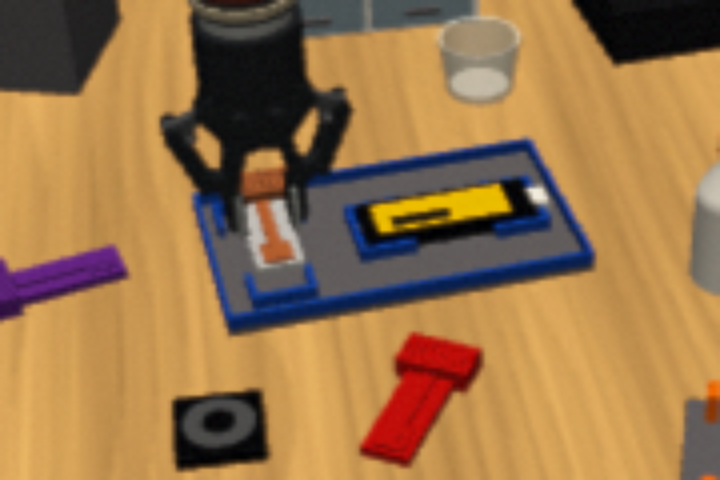

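The heat sink is held level over its compartment, fins towards the wide end, and the battery is home. Lowering and releasing.

```bash
python3 - <<'E'
from fit import *
ta=.102+np.pi/2; xd=np.array([np.cos(ta),np.sin(ta)]); s=np.r_[np.array([.406,.3013])-.003*xd,0]
for z in (.02,.015,.0115):
    ctrl.move_linear(s+[0,0,z],vel=.05); print(z,monitor.get_contact_force(),monitor.get_position()-s,monitor.get_gripper_width())
ctrl.ungrasp(); print("open",monitor.get_contact_force(),monitor.get_gripper_width())
ctrl.move_linear(s+[0,0,.11],vel=.15)
ty=np.array([-np.sin(.102),np.cos(.102)]); p=np.r_[np.array([.5404,.3151])-.023*ty,.2]
ctrl.move_pose(p,down(.102+np.pi/2)); look("end"); print(monitor.get_time())
a=cv2.imread("pics/end.png")[0:290,200:420]; cv2.imwrite("pics/end_c.png",cv2.resize(a,None,fx=2,fy=2))
E
```

```text
0.02 [-0.5893 -0.4089 -1.2716] [-0.0003 -0.0001  0.0196] 0.3695702484599753
0.015 [-0.0871  0.5882 -1.237 ] [-0.0004 -0.0002  0.0145] 0.3639359680079077
0.0115 [ 0.3555  0.0902 -1.4235] [-0.0002 -0.0001  0.0112] 0.3690892340851552
open [ 0.1687 -1.0145 -0.0662] 0.9975432317104632
36.0417
```

View pics/end_c.png

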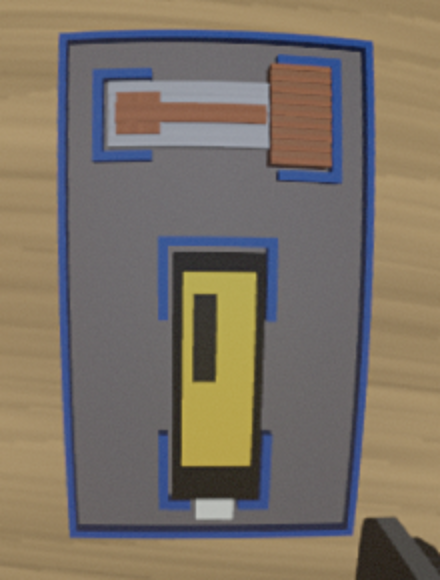

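Both parts look seated: the plate lies between its walls at (187,115) and the battery is inside its own. A quick numeric check, then hand in.

```bash
python3 - <<'E'
from fit import *
_,ps=load("end"); q=lambda *a:[(200+u/2,v/2) for u,v in a]
t=np.array([np.cos(.1015),np.sin(.1015)]); n=np.array([-t[1],t[0]]); T=np.array([.4955,.3107])
loc=lambda P:np.c_[(P[:,:2]-T)@t,(P[:,:2]-T)@n]*1000
P=loc(ray("wrist",q((105,82),(107,147)),.014,ps)); F=loc(ray("wrist",q((331,66),(331,167)),.023,ps)); B=loc(ray("wrist",q((174,252),(266,252),(259,498),(170,498)),.020,ps))
print("plate rear",P,"fins end",F,"hs centre (-90,0)",(P.mean(0)+F.mean(0))/2,"bat centre (45,0)",B.mean(0))
E
```

```text
plate rear [[-106.6839  -56.2585]
 [ -72.5428  -55.0461]] fins end [[-116.0652   55.3339]
 [ -63.5734   54.9232]] hs centre (-90,0) [-89.7163  -0.2619] bat centre (45,0) [44.8068  0.569 ]
```

```bash
python3 -c "
from bench import *
print(ctrl.finish_job(),monitor.get_time())"
```

```text
the job is handed in; nothing more can be done
the job is handed in; nothing more can be done
```

The job is handed in, with no verdict shown: the battery was laid label up on the mat, then placed in its compartment with the plug in the notch. The heat sink is in the other compartment, fins in the wide end, and in the last picture both part centres measured within 1 mm of home.

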